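# Show the canister's label to the code reader and hold its two-step key half pressed

### The job

Stand the labelled steel canister upright in the middle of the code reader's round plate with its label squarely facing the reader's window, setting it down rather than dropping it, and let go of it. Then, with the fingers, press the black mushroom key on the grey box about halfway down and finish while still holding it there, because it reads only while half pressed; never push the key all the way down, which deletes the record. Keep the canister upright throughout and leave everything else on the counter where it stands.

Things in the scene. Friction and masses are not known exactly. Their poses are not given: they have to be found in the camera images.
- jar: (Sizes in mm.) Upright steel cylinder, diameter 58, 88 tall, with a black lid (diameter 55) to 105 in all; 0.2-0.42 kg. A paper label covers 80 degrees of its side; a 14 wide paper strip runs from it up over the lid to the lid's centre. Stands on the counter; it, the tub and the bottle swap places. Origin: centre of underside; z up; +x out through the label's middle. Grip from above across it.
- label (a point): Middle of the canister's label, on its side 29 from the axis and 45 above the foot; same axes as the canister.
- reader: Code reader, fixed: round aluminium plate (diameter 90, top 12 above the counter) on a round foot (110), beside an upright grey block, 110 wide, 105 high. Origin: on the counter under the plate's centre; z up; +y points to the black window in the block. Block: 80 to 140 along +y, +-55 along x. The label faces the window when the canister's +x is along the reader's +y.
- plate (a point): Centre of the plate's top face, 12 above the counter; same axes as the reader.
- window (a point): Centre of the reader's window face, 78 from the plate's centre along the reader's +y and 62 above the counter.
- keybox: Grey box of the key, fixed to the counter, 100 (its x) by 70 (its y) by 45 high; the key stands on the middle of its top. Origin: centre of the underside, z up.
- key (a joint): Travel of the key in m: 0 released, 0.012 half pressed, 0.024 all the way down; it moves straight down and springs back up when let go. It begins to move at about 3 N, and takes 0.3 N more per mm: about 6.6 N half way, about 10 N all the way.
- key_top (a point): Centre of the flat top of the key's black mushroom head (diameter 50, flat top 46); 83 above the counter when released, and it goes down with the key.
- tub: Bystander, leave it: short wide white lidded tub, diameter 86, height 58. Origin at its underside.
- oil: Bystander, leave it: tall slim green glass bottle with a black cap, diameter 56, height 170. Origin at its underside.
- glass1: Bystander, leave it: drinking glass, rim diameter 66, height 100. Origin at its underside.
- glass2: Bystander, leave it: drinking glass, rim diameter 66, height 100. Origin at its underside.
- mill: Bystander, leave it: wooden pepper mill, diameter 52, height 152. Origin at its underside.
- spatula: Bystander, leave it: kitchen spatula lying flat, 240 long, along its x.

How it is judged (in metres and radians):
On the way:
1. the canister stands on the middle of the plate, label facing the window, let go (horizontal distance between jar and plate below 0.016 m and z of jar in the frame of reader between 0.008 and 0.016 m and angle between jar's own z axis and vertical below 0.08 rad and angle between the x axis of jar and the y axis of reader, either way round below 0.26 rad and y of label in the frame of reader above 0.005 m and contact force between each of the arm, the fingers and jar below 0.05 N and linear speed of jar below 0.02 m/s), for 0.2 s.
At the end, for the whole second after the job is handed in: The canister stands upright and still on the plate, its axis within 16 mm of the plate's centre, its label within 15 degrees of facing the window, untouched by the robot; and the fingers hold the key (more than 4 N) between 8 and 16 mm of its 24 mm travel (all of step 1 and value of joint key between 0.008 and 0.016 m and contact force between the fingers and keybox above 4 N); the arm keeps its last pose, push and grip.
It fails at once if the key is pushed (almost) all the way down, past 21 mm (value of joint key above 0.021 m).
It fails at once if the canister is tipped by more than 35 degrees (angle between jar's own z axis and vertical above 0.61 rad).
It fails at once if the canister is let go more than 20 mm above the plate (height (world z) of jar above 0.032 m and contact force between the fingers and jar below 0.02 N).
It fails at once if another thing on the counter is shifted by more than 30 mm (distance of any of tub, oil, glass1, glass2, mill, spatula from where it was at the start of the episode above 0.03 m).
It fails at once if another thing on the counter is knocked over (angle between any of tub, oil, glass1, glass2, mill, spatula's own z axis and vertical above 0.5 rad).
It also fails if it takes over 51 s, if anything falls off the work surface, if the arm or the gripper's body presses on something with over 40 N, if the wrist force passes 120 N, or if a joint passes its speed limit or range.

### The arm

A 6-joint arm with a two-finger parallel gripper is mounted at the origin on the work surface. World frame = base frame: x ahead of the robot, y to its left, z up, the work surface at z = 0. Lengths are in mm, angles in rad, forces in N, time in s.
With the tool pointing down it reaches from about 275 to 750 mm from the base axis. Payload 10.2 kg.
Tool frame: the origin (TCP) lies between the finger pads; the fingertips stand 17 mm ahead of it and the grasp point (between the pads) lies 2 mm behind it; z points along the fingers, x is the direction in which the jaws open and shut, and the axes are right-handed (so a half turn about z gives the same grasp; the last joint's range is limited). The gripper opens to 85 mm and grips with 20 to 120 N. Pads are 22 mm wide; open, the fingers measure 114 mm over their backs; the gripper's body (76 mm by 85 mm) begins 54 mm behind the grasp point. The pads swing forward as they close: fully open they stand 13 mm farther back than shut.
Start: joints at [-1.385, 0.313, 1.498, -0, 1.331, -0.223], TCP at [208.68, -481.751, 248.294] pointing down, gripper open.
Joint ranges: [-2.94, 2.94], [-0.97, 2.17], [0.19, 2.56], [-1.23, 4.37], [0.02, 3.11], [-2.88, 2.88]. Speed limits (rad/s): [2.39, 2.39, 3.01, 3.14, 3.14, 3.14].

### API

Orientations are given as a unit quaternion [x, y, z, w].
In Python, from plant import bot, grab_frame gives the robot as it stands. The module is installed in compiled form; this text tells all that it offers.
- The arm moves only by the tool carry_out, never from a script. Its argument "targets" is a list of rows, each an object of numbers: "x", "y", "z": the shift along the tool's x, y, z in cm; "ax", "ay", "az": the turn, a rotation vector about the tool's x, y, z in rad. In form: [{"x": .., "y": .., "z": .., "ax": .., "ay": .., "az": ..}, ...]. A call has 1 to 20 rows; each row shifts and turns the pose as measured when the row begins, along the tool's axes as they then stand; what a row does not reach is not made up. A row lasts 1/10 s, in which the tool goes at most 50 mm and 8.59 degrees, less where a joint would pass 70% of its speed; a pose out of reach is approached as far as the arm can. A call is refused whole if a number of a shift passes 5 or a number of a turn 0.15, either way. A call with a gripper value outside its range is refused whole. "jaw" is the closure, from -1 (fully open) to 1 (shut), set as the call begins (left out, the last holds). The fingers move at their own pace and stop on an object; the grip force is fixed at half the most. Time passes only in rows, so rows that do not move let the fingers close. It gives the time, the measured TCP pose, the force and the opening at its end, in the units of the state.
- bot.observe(): the state, without advancing time (a new reading comes with each control period).
- grab_frame(name): name is "side" or "top"; returns a dict with "pixels" (400x640x3 uint8, red, green, blue), "range_z" (400x640 float32, mm along the optical axis (not along the pixel's ray), 0 where there is no reading), "vfov" (degrees; the focal length in pixels is half the picture's height over the tangent of half this angle, whatever the lens; pixels are square), "cx", "cy" (the principal point, pixels), "rvec" (rotation vector, rad) and "tvec" (3), from world to camera coordinates, as OpenCV has them. Camera axes: x right, y down, z forward; pixel columns grow to the right and rows downward; lengths in mm; the calibration is good to about 2 mm. A picture is of the moment at which its call begins.
- bot.sign_off(): hands the job in, once; it reports no verdict.
The state is a dict: "clock": time; "q": joint angles; "dq": joint speeds; "joint_efforts": joint torques, N m; "ee_pos": TCP position; "ee_rot": TCP orientation; "contact_force": force on the tool from outside, world axes, zero at the start; "ft_torque": the same for the moment, N m; "gripper_width": finger opening in mm.
Only numpy, scipy, OpenCV 4.12 (cv2) and the standard library are available. Lean on these libraries where they do the work, as an engineer would, in place of code of your own. Each camera call takes 0.05 s, during which the arm holds its last target. There are 200 camera calls.

## Working session

There is one attempt and no reset: what is moved stays moved. The work goes in short steps, Python scripts to look and compute and a tool call to move; the robot and the scene stay as the last step left them, time stands still between calls to the robot, and variables do not carry over. Pictures are saved under pics/ and viewed, about 8 in all and at most 12, crops included, and the job is handed in when it is done.

Besides the shell and the picture viewer there is one more tool, called after ">>>" as a command line: name --argument value ..., lists and objects as JSON in quotes. carry_out: Moves the arm, as the interface text tells. Its arguments: {"type":"object","properties":{"targets":{"type":"array"},"jaw":{"type":"number"}},"required":["targets"]}

```bash
mkdir -p pics
cat > h.py <<'E'
import numpy as np, cv2
from plant import bot, grab_frame
def load(n):
    d=np.load(n+'.npz'); return {k:d[k] for k in d}
def cap(n,f):
    d=grab_frame(n); np.savez(f,**d); cv2.imwrite('pics/'+f+'.png',d['pixels'][:,:,::-1]); return d
def world(d):
    H,W=d['range_z'].shape; f=H/2/np.tan(np.radians(float(d['vfov']))/2)
    R=cv2.Rodrigues(np.array(d['rvec'],float))[0]; t=np.array(d['tvec'],float).ravel()
    u,v=np.meshgrid(np.arange(W),np.arange(H)); z=d['range_z']
    P=np.stack([(u-d['cx'])/f*z,(v-d['cy'])/f*z,z],-1)
    return (P-t)@R
def ray(d,u,v,h):
    H=400; f=H/2/np.tan(np.radians(float(d['vfov']))/2)
    R=cv2.Rodrigues(np.array(d['rvec'],float))[0]; t=np.array(d['tvec'],float).ravel()
    c=-R.T@t; r=R.T@np.array([(u-d['cx'])/f,(v-d['cy'])/f,1]); return c+r*(h-c[2])/r[2]
E
python3 - <<'E'
from h import *
print({k:v for k,v in bot.observe().items()})
for n in('top','side'):
    d=cap(n,n+'0'); print(n,d['vfov'],d['cx'],d['cy'],d['rvec'],d['tvec'])
a=cv2.imread('pics/top0.png');b=cv2.imread('pics/side0.png')
E
```

```text
{'clock': 0.0, 'q': array([-1.38542957e+00,  3.13443149e-01,  1.49842056e+00,  2.18680034e-05,
        1.33101245e+00, -2.23419762e-01]), 'dq': array([-0.00025877,  0.00075375, -0.00201538, -0.00182836, -0.00035439,
       -0.00030039]), 'joint_efforts': array([ 5.03220981e-04, -4.12261713e+01, -2.59745604e+01, -1.64899416e-04,
        4.12923415e-03, -8.22554654e-06]), 'ee_pos': array([ 208.62576978, -481.51546525,  247.74479168]), 'ee_rot': array([ 8.35909915e-01, -5.48866287e-01, -4.37422154e-04, -4.69704652e-04]), 'contact_force': array([-0.0967117 ,  0.33328065, -0.35560024]), 'ft_torque': array([ 0.00920671, -0.04376791,  0.00538924]), 'gripper_width': 85.42323854856288}
top 46.357408440033936 317.8124559418999 200.89184227987914 [ 2.14584332 -2.18918325  0.16216551] [ 43.65031482 601.90853876 954.32014975]
side 57.777221045806435 318.34822822059493 200.12986741079726 [ 2.12617631 -0.00810138  0.03181397] [-581.06809207  110.80802092  726.12048001]
```

View pics/top0.png

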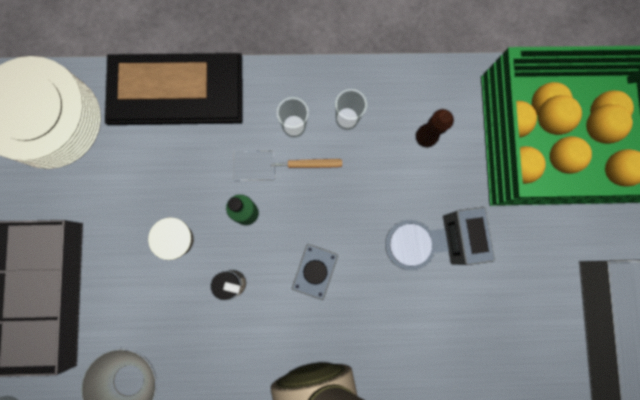

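View pics/side0.png

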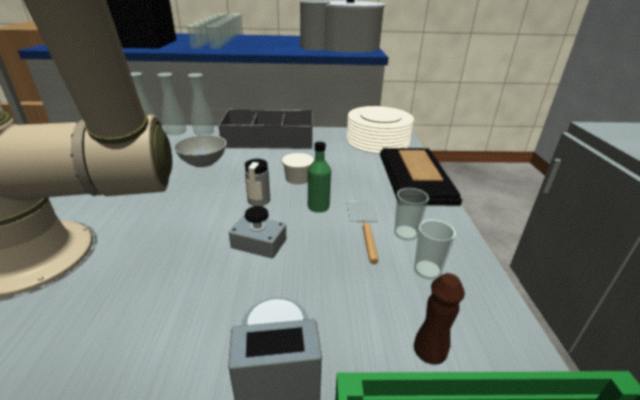

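The top view shows the jar at (228,285) with its strip pointing right, the keybox at (315,271), and the plate at (410,245) with the block at (470,236). The oil bottle is at (242,208) and the tub at (170,238). The side view agrees with this, and the jar's label faces the side camera at about (258,185).

Run:
```python
from h import *
d=load('top0'); P=world(d); im=d['pixels'].astype(int); g=im.sum(2)/3
R=cv2.Rodrigues(d['rvec'])[0]; print('cam',-R.T@d['tvec'])
vv,uu=np.mgrid[:400,:640]
def box(u0,u1,v0,v1): return (uu>=u0)&(uu<u1)&(vv>=v0)&(vv<v1)
def rect(m,h,name):
    c=max(cv2.findContours(m.astype(np.uint8),0,2)[0],key=cv2.contourArea)
    (u,v),(w,hh),a=cv2.minAreaRect(c); (cu,cv_),r=cv2.minEnclosingCircle(c)
    print(name,'n',m.sum(),'rect c',ray(d,u,v,h).round(1),'size',round(w,1),round(hh,1),'corners',[ray(d,*p,h)[:2].round(0).tolist() for p in cv2.boxPoints(((u,v),(w,hh),a))],'circ',ray(d,cu,cv_,h).round(1),round(r,1))
# jar lid by height
m=box(200,260,260,310)&(abs(P[...,2]-105)<8); q=P[m]; print('lid z',np.median(q[:,2])); rect(m,105,'lid')
s=m&(g>150); rect(s,105,'strip')
m=box(290,345,235,305)&(abs(P[...,2]-45)<6); rect(m,45,'box')
m=box(290,345,235,305)&(P[...,2]>70); print('key z',np.median(P[m][:,2])); rect(m,83,'key')
m=box(380,437,215,275)&(abs(P[...,2]-12)<6); print('plate z',np.median(P[m][:,2])); 
m2=box(380,437,215,275)&(g>180); rect(m2,12,'platebright'); rect(m,12,'plateheight')
m=box(435,500,200,270)&(abs(P[...,2]-105)<6); print('blk z',np.median(P[m][:,2])); rect(m,105,'block')
m=box(140,200,210,265)&(abs(P[...,2]-58)<8); rect(m,58,'tub')
m=box(220,262,190,228)&(P[...,2]>150); rect(m,170,'oil')
```

```text
cam [ 478.75732074   56.48339346 1021.04223289]
lid z 104.59819337945193
lid n 660 rect c [434.4 217.4 105. ] size 27.7 28.6 corners [[447.0, 254.0], [470.0, 205.0], [422.0, 181.0], [399.0, 230.0]] circ [433.3 216.4 105. ] 14.9
strip n 115 rect c [429.4 203.2 105. ] size 15.5 7.5 corners [[426.0, 219.0], [440.0, 216.0], [432.0, 187.0], [419.0, 191.0]] circ [429.3 203.  105. ] 7.9
box n 1156 rect c [455.6  42.1  45. ] size 33.8 48.6 corners [[421.0, 92.0], [515.0, 58.0], [490.0, -8.0], [397.0, 27.0]] circ [455.8  41.8  45. ] 28.2
key z 82.41094483592464
key n 486 rect c [456.7  42.3  83. ] size 24.0 23.0 corners [[481.0, 65.0], [480.0, 19.0], [433.0, 20.0], [434.0, 66.0]] circ [456.1  42.4  83. ] 12.3
plate z 10.958312586947624
platebright n 1296 rect c [ 507.1 -168.5   12. ] size 39.0 40.0 corners [[550.0, -127.0], [548.0, -214.0], [464.0, -210.0], [466.0, -123.0]] circ [ 507.4 -167.8   12. ] 20.7
plateheight n 1601 rect c [ 506.  -169.5   12. ] size 49.3 47.8 corners [[465.0, -107.0], [567.0, -128.0], [547.0, -233.0], [446.0, -211.0]] circ [ 509.2 -169.2   12. ] 26.1
blk z 104.59563980543142
block n 1666 rect c [ 520.3 -274.9  105. ] size 56.5 30.4 corners [[571.0, -239.0], [580.0, -299.0], [470.0, -311.0], [461.0, -251.0]] circ [ 520.6 -274.6  105. ] 31.1
tub n 1407 rect c [530.3 337.9  58. ] size 41.0 42.0 corners [[573.0, 381.0], [572.0, 296.0], [488.0, 295.0], [490.0, 379.0]] circ [528.9 337.3  58. ] 21.5
oil n 176 rect c [583.5 187.8 170. ] size 14.1 13.4 corners [[584.0, 206.0], [602.0, 188.0], [583.0, 170.0], [566.0, 187.0]] circ [584.3 187.5 170. ] 7.6
```

>>> carry_out --targets '[{"x":-3.45,"y":-3.02},{"x":-3.45,"y":-3.02},{"x":-3.45,"y":-3.02},{"x":-3.45,"y":-3.02},{"x":-3.45,"y":-3.02},{"x":-3.45,"y":-3.02},{"x":-3.45,"y":-3.02},{"x":-3.45,"y":-3.02},{"x":-3.45,"y":-3.02},{"x":-3.45,"y":-3.02},{"x":-3.45,"y":-3.02},{"x":-3.45,"y":-3.02},{"x":-3.45,"y":-3.02},{"x":-3.45,"y":-3.02},{"x":-3.45,"y":-3.02},{"x":-3.45,"y":-3.02}]' --jaw -1

```text
invalid input at $.targets[0]: expected keys x, y, z, ax, ay, az
```

>>> carry_out --targets '[{"az":-0.15},{"az":-0.15},{"az":-0.15},{"az":-0.15},{"az":-0.15},{"az":-0.15},{}]'

```text
invalid input at $.targets[0]: expected keys x, y, z, ax, ay, az
```

```bash
cat >> h.py <<'E'
from scipy.spatial.transform import Rotation as Ro
def go(tx,ty,tz,yaw):
    """remaining shift in tool cm (current axes and after the turn) and turn; yaw = world angle of tool x, deg"""
    s=bot.observe(); R=Ro.from_quat(s['ee_rot']); M=R.as_matrix(); D=np.array([tx,ty,tz])-s['ee_pos']
    a=np.radians(yaw); T=np.array([[np.cos(a),np.sin(a),0],[np.sin(a),-np.cos(a),0],[0,0,-1]]).T
    T=np.stack([[np.cos(a),np.sin(a),0],[np.sin(a),-np.cos(a),0],[0,0,-1]],1)
    print('t',s['clock'],'pos',s['ee_pos'].round(1),'yaw',np.degrees(np.arctan2(M[1,0],M[0,0])).round(2),'tilt',M[:,2].round(3),'w',s['gripper_width'].round(1),'F',s['contact_force'].round(2))
    print('shift now axes cm',(M.T@D/10).round(2),'turn',(R.inv()*Ro.from_matrix(T)).as_rotvec().round(3),'after turn cm',(T.T@D/10).round(2)); print('q',s['q'].round(2))
E
python3 - <<'E'
from h import *
go(433.5,217,75,-15)
d=cap('top','top1')
E
```

```text
Traceback (most recent call last):
  File "h.py", line 23, in go
    print('t',s['clock'],'pos',s['ee_pos'].round(1),'yaw',np.degrees(np.arctan2(M[1,0],M[0,0])).round(2),'tilt',M[:,2].round(3),'w',s['gripper_width'].round(1),'F',s['contact_force'].round(2))
                                                                                                                                    ^^^^^^^^^^^^^^^^^^^^^^^^
AttributeError: 'float' object has no attribute 'round'
```

>>> carry_out --targets '[{"x":-3.45,"y":-3.02,"z":0,"ax":0,"ay":0,"az":0},{"x":-3.45,"y":-3.02,"z":0,"ax":0,"ay":0,"az":0},{"x":-3.45,"y":-3.02,"z":0,"ax":0,"ay":0,"az":0},{"x":-3.45,"y":-3.02,"z":0,"ax":0,"ay":0,"az":0},{"x":-3.45,"y":-3.02,"z":0,"ax":0,"ay":0,"az":0},{"x":-3.45,"y":-3.02,"z":0,"ax":0,"ay":0,"az":0},{"x":-3.45,"y":-3.02,"z":0,"ax":0,"ay":0,"az":0},{"x":-3.45,"y":-3.02,"z":0,"ax":0,"ay":0,"az":0},{"x":-3.45,"y":-3.02,"z":0,"ax":0,"ay":0,"az":0},{"x":-3.45,"y":-3.02,"z":0,"ax":0,"ay":0,"az":0},{"x":-3.45,"y":-3.02,"z":0,"ax":0,"ay":0,"az":0},{"x":-3.45,"y":-3.02,"z":0,"ax":0,"ay":0,"az":0},{"x":-3.45,"y":-3.02,"z":0,"ax":0,"ay":0,"az":0},{"x":-3.45,"y":-3.02,"z":0,"ax":0,"ay":0,"az":0},{"x":-3.45,"y":-3.02,"z":0,"ax":0,"ay":0,"az":0},{"x":-3.45,"y":-3.02,"z":0,"ax":0,"ay":0,"az":0}]' --jaw -1

```text
clock: 1.7
ee_pos: [437.3, 242.3, 247.0]
ee_rot: [0.833, -0.553, -0.001, -0.002]
contact_force: [0.6, -0.9, 0.5]
gripper_width: 85.6
```

>>> carry_out --targets '[{"x":0,"y":0,"z":0,"ax":0,"ay":0,"az":-0.15},{"x":0,"y":0,"z":0,"ax":0,"ay":0,"az":-0.15},{"x":0,"y":0,"z":0,"ax":0,"ay":0,"az":-0.15},{"x":0,"y":0,"z":0,"ax":0,"ay":0,"az":-0.15},{"x":0,"y":0,"z":0,"ax":0,"ay":0,"az":-0.15},{"x":0,"y":0,"z":0,"ax":0,"ay":0,"az":-0.15},{"x":0,"y":0,"z":0,"ax":0,"ay":0,"az":0}]'

```text
clock: 2.4
ee_pos: [436.3, 248.2, 243.3]
ee_rot: [0.991, -0.131, -0.003, -0.001]
contact_force: [-0.8, 0.5, -0.5]
gripper_width: 85.7
```

```bash
sed -i "s/s\['gripper_width'\].round(1)/round(s['gripper_width'],1)/" h.py
python3 - <<'E'
from h import *
go(433.5,217,75,-15)
E
```

```text
t 2.4 pos [436.3 248.2 243.3] yaw -15.11 tilt [-0.006  0.003 -1.   ] w 85.7 F [-0.79  0.52 -0.46]
shift now axes cm [ 0.66  3.11 16.82] turn [-0.001  0.007 -0.002] after turn cm [ 0.54  3.09 16.83]
q [0.28 0.27 1.57 0.   1.31 0.54]
```

>>> carry_out --targets '[{"x":0.2,"y":1.0,"z":3,"ax":0,"ay":0,"az":0},{"x":0.2,"y":1.0,"z":3,"ax":0,"ay":0,"az":0},{"x":0.2,"y":1.0,"z":2,"ax":0,"ay":0,"az":0},{"x":0,"y":0,"z":0,"ax":0,"ay":0,"az":0},{"x":0,"y":0,"z":0,"ax":0,"ay":0,"az":0}]'

```text
clock: 2.9
ee_pos: [433.7, 217.5, 161.3]
ee_rot: [0.99, -0.141, -0.003, -0.002]
contact_force: [-0.3, -0.8, -0.3]
gripper_width: 85.6
```

Run:
```python
from h import *
go(433.5,217,75,-15)
s=cap('side','side1');d=cap('top','top1')
m=np.hstack([d['pixels'][180:380,120:380],s['pixels'][80:280,180:440]])[:,:,::-1]
cv2.imwrite('pics/m1.png',cv2.resize(m,None,fx=1.5,fy=1.5))
```

```text
t 2.9 pos [433.7 217.5 161.3] yaw -16.18 tilt [-0.005  0.004 -1.   ] w 85.6 F [-0.27 -0.84 -0.3 ]
shift now axes cm [0.05 0.08 8.63] turn [-0.002  0.006 -0.021] after turn cm [-0.01  0.06  8.63]
q [0.22 0.32 1.73 0.01 1.09 0.5 ]
```

View pics/m1.png

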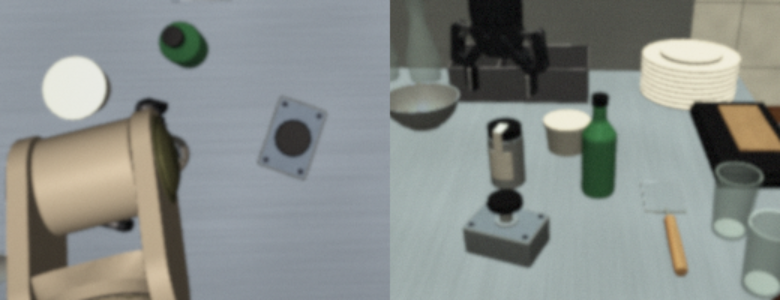

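The left crop shows the gripper centred over the jar, with the oil bottle clear of it. The right crop shows the open fingers just above the lid at about (500,50), with the jar at (507,150). I'll descend.

>>> carry_out --targets '[{"x":0,"y":0.06,"z":2,"ax":0,"ay":0,"az":-0.02},{"x":0,"y":0,"z":2,"ax":0,"ay":0,"az":0},{"x":0,"y":0,"z":2,"ax":0,"ay":0,"az":0},{"x":0,"y":0,"z":1.5,"ax":0,"ay":0,"az":0},{"x":0,"y":0,"z":0.5,"ax":0,"ay":0,"az":0},{"x":0,"y":0,"z":0,"ax":0,"ay":0,"az":0}]'

```text
clock: 3.6
ee_pos: [437.8, 220.8, 85.6]
ee_rot: [0.991, -0.131, 0.004, -0.004]
contact_force: [-0.6, -0.1, -0.2]
gripper_width: 85.2
```

Run:
```python
from h import *
go(433.5,217,75,-15)
```

```text
t 3.6 pos [437.8 220.8  85.6] yaw -15.02 tilt [ 0.009  0.007 -1.   ] w 85.2 F [-0.58 -0.08 -0.15]
shift now axes cm [-0.32  0.49  1.06] turn [-0.009 -0.007 -0.   ] after turn cm [-0.31  0.48  1.06]
q [0.23 0.43 1.8  0.01 0.9  0.48]
```

>>> carry_out --targets '[{"x":-0.2,"y":0.3,"z":0.5,"ax":-0.009,"ay":-0.007,"az":0},{"x":-0.1,"y":0.2,"z":0.5,"ax":0,"ay":0,"az":0},{"x":0,"y":0,"z":0,"ax":0,"ay":0,"az":0}]'

```text
clock: 3.9
ee_pos: [434.4, 217.1, 77.1]
ee_rot: [0.991, -0.131, 0.001, -0.001]
contact_force: [-0.5, -0.2, 0.2]
gripper_width: 85.2
```

Run:
```python
from h import *
go(433.5,217,75,-15)
```

```text
t 3.9 pos [434.4 217.1  77.1] yaw -15.02 tilt [ 0.003  0.001 -1.   ] w 85.2 F [-0.54 -0.22  0.23]
shift now axes cm [-0.09  0.03  0.21] turn [-0.001 -0.003 -0.   ] after turn cm [-0.09  0.03  0.21]
q [0.22 0.44 1.81 0.   0.88 0.48]
```

>>> carry_out --targets '[{"x":0,"y":0,"z":0,"ax":0,"ay":0,"az":0},{"x":0,"y":0,"z":0,"ax":0,"ay":0,"az":0},{"x":0,"y":0,"z":0,"ax":0,"ay":0,"az":0},{"x":0,"y":0,"z":0,"ax":0,"ay":0,"az":0},{"x":0,"y":0,"z":0,"ax":0,"ay":0,"az":0},{"x":0,"y":0,"z":0,"ax":0,"ay":0,"az":0},{"x":0,"y":0,"z":0,"ax":0,"ay":0,"az":0},{"x":0,"y":0,"z":0,"ax":0,"ay":0,"az":0},{"x":0,"y":0,"z":0,"ax":0,"ay":0,"az":0},{"x":0,"y":0,"z":0,"ax":0,"ay":0,"az":0}]' --jaw 1

```text
clock: 4.9
ee_pos: [434.7, 217.1, 78.1]
ee_rot: [0.991, -0.131, 0.002, -0.001]
contact_force: [-0.4, -0.7, -0.7]
gripper_width: 56.3
```

Run:
```python
from h import *
go(433.5,217,77,-15)
```

```text
t 4.9 pos [434.7 217.1  78.1] yaw -15.04 tilt [ 0.004  0.001 -1.   ] w 56.3 F [-0.43 -0.75 -0.68]
shift now axes cm [-0.11  0.04  0.11] turn [-0.002 -0.004 -0.001] after turn cm [-0.11  0.04  0.11]
q [0.22 0.44 1.81 0.   0.88 0.48]
```

>>> carry_out --targets '[{"x":0,"y":0,"z":-1,"ax":0,"ay":0,"az":0},{"x":0,"y":0,"z":-2,"ax":0,"ay":0,"az":0},{"x":0,"y":0,"z":-2,"ax":0,"ay":0,"az":0},{"x":0,"y":0,"z":-2,"ax":0,"ay":0,"az":0},{"x":0,"y":0,"z":-2,"ax":0,"ay":0,"az":0},{"x":0,"y":0,"z":-2,"ax":0,"ay":0,"az":0},{"x":0,"y":0,"z":-1,"ax":0,"ay":0,"az":0},{"x":0,"y":0,"z":0,"ax":0,"ay":0,"az":0}]'

```text
clock: 5.7
ee_pos: [433.0, 216.6, 204.8]
ee_rot: [0.991, -0.131, 0.001, -0.0]
contact_force: [0.3, 0.7, -3.2]
gripper_width: 56.6
```

Run:
```python
from h import *
go(507.4,-167.3,190,6.7)
```

```text
t 5.7 pos [433.  216.6 204.8] yaw -15.04 tilt [ 0.001  0.    -1.   ] w 56.6 F [ 0.3   0.66 -3.22]
shift now axes cm [17.15 35.15  1.48] turn [-0.001 -0.001 -0.379] after turn cm [ 2.91 39.    1.48]
q [0.22 0.26 1.68 0.   1.19 0.48]
```

>>> carry_out --targets '[{"x":0.5,"y":1.1,"z":0,"ax":0,"ay":0,"az":0},{"x":1.1,"y":2.25,"z":0,"ax":0,"ay":0,"az":0},{"x":1.1,"y":2.25,"z":0,"ax":0,"ay":0,"az":0},{"x":1.1,"y":2.25,"z":0,"ax":0,"ay":0,"az":0},{"x":1.1,"y":2.25,"z":0,"ax":0,"ay":0,"az":0},{"x":1.1,"y":2.25,"z":0,"ax":0,"ay":0,"az":0},{"x":1.1,"y":2.25,"z":0,"ax":0,"ay":0,"az":0},{"x":1.1,"y":2.25,"z":0,"ax":0,"ay":0,"az":0},{"x":1.1,"y":2.25,"z":0,"ax":0,"ay":0,"az":0},{"x":1.1,"y":2.25,"z":0,"ax":0,"ay":0,"az":0},{"x":1.1,"y":2.25,"z":0,"ax":0,"ay":0,"az":0},{"x":1.1,"y":2.25,"z":0,"ax":0,"ay":0,"az":0},{"x":1.1,"y":2.25,"z":0,"ax":0,"ay":0,"az":0},{"x":1.1,"y":2.25,"z":0,"ax":0,"ay":0,"az":0},{"x":0.6,"y":1.2,"z":0,"ax":0,"ay":0,"az":0},{"x":0,"y":0,"z":0,"ax":0,"ay":0,"az":-0.12},{"x":0,"y":0,"z":0,"ax":0,"ay":0,"az":-0.12},{"x":0,"y":0,"z":0,"ax":0,"ay":0,"az":-0.1},{"x":0,"y":0,"z":0,"ax":0,"ay":0,"az":0},{"x":0,"y":0,"z":0,"ax":0,"ay":0,"az":0}]'

```text
clock: 7.7
ee_pos: [490.3, -152.6, 183.5]
ee_rot: [0.999, 0.042, -0.017, -0.005]
contact_force: [-0.5, -1.5, -2.1]
gripper_width: 56.5
```

Run:
```python
from h import *
go(507.4,-167.3,120,6.7)
```

```text
t 7.7 pos [ 490.3 -152.6  183.5] yaw 4.78 tilt [-0.034  0.009 -0.999] w 56.5 F [-0.45 -1.46 -2.09]
shift now axes cm [1.79 1.68 6.28] turn [-0.012  0.033 -0.034] after turn cm [1.52 1.66 6.35]
q [-0.53  0.37  1.6  -0.01  1.21 -0.61]
```

>>> carry_out --targets '[{"x":0.5,"y":0.5,"z":0,"ax":-0.012,"ay":0.033,"az":-0.034},{"x":0.5,"y":0.5,"z":1,"ax":0,"ay":0,"az":0},{"x":0.5,"y":0.6,"z":1,"ax":0,"ay":0,"az":0},{"x":0,"y":0,"z":1,"ax":0,"ay":0,"az":0},{"x":0,"y":0,"z":1,"ax":0,"ay":0,"az":0},{"x":0,"y":0,"z":0,"ax":0,"ay":0,"az":0},{"x":0,"y":0,"z":0,"ax":0,"ay":0,"az":0}]'

```text
clock: 8.4
ee_pos: [506.6, -166.9, 137.3]
ee_rot: [0.999, 0.054, -0.003, -0.002]
contact_force: [-0.2, -0.0, -3.6]
gripper_width: 56.3
```

Run:
```python
from h import *
go(507.4,-167.3,90,6.7)
s=cap('side','side2');d=cap('top','top2')
m=np.hstack([d['pixels'][180:380,300:560],s['pixels'][200:400,150:410]])[:,:,::-1]
cv2.imwrite('pics/m2.png',cv2.resize(m,None,fx=1.5,fy=1.5))
```

```text
t 8.4 pos [ 506.6 -166.9  137.3] yaw 6.22 tilt [-0.005  0.003 -1.   ] w 56.3 F [-0.2  -0.02 -3.61]
shift now axes cm [0.1  0.06 4.73] turn [-0.004  0.005 -0.008] after turn cm [0.08 0.05 4.73]
q [-0.54  0.45  1.61 -0.    1.09 -0.65]
```

View pics/m2.png

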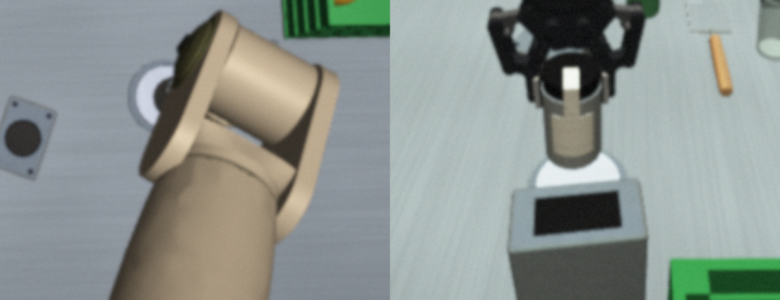

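The canister hangs upright over the plate with its label facing the block, at (573,110) in the right crop. I'll lower it.

>>> carry_out --targets '[{"x":0.08,"y":0.05,"z":1,"ax":-0.004,"ay":0.005,"az":-0.008},{"x":0,"y":0,"z":1,"ax":0,"ay":0,"az":0},{"x":0,"y":0,"z":1,"ax":0,"ay":0,"az":0},{"x":0,"y":0,"z":0.6,"ax":0,"ay":0,"az":0},{"x":0,"y":0,"z":0.2,"ax":0,"ay":0,"az":0},{"x":0,"y":0,"z":0,"ax":0,"ay":0,"az":0},{"x":0,"y":0,"z":0,"ax":0,"ay":0,"az":0}]'

```text
clock: 9.2
ee_pos: [507.6, -167.4, 96.7]
ee_rot: [0.998, 0.059, 0.001, 0.001]
contact_force: [-0.5, -0.6, -3.0]
gripper_width: 55.9
```

Run:
```python
from h import *
go(507.4,-167.3,90,6.7)
```

```text
t 9.2 pos [ 507.6 -167.4   96.7] yaw 6.73 tilt [ 0.002 -0.001 -1.   ] w 55.9 F [-0.45 -0.56 -2.98]
shift now axes cm [-0.02 -0.01  0.67] turn [ 0.001 -0.001  0.   ] after turn cm [-0.02 -0.01  0.67]
q [-0.54  0.5   1.65 -0.    0.99 -0.65]
```

>>> carry_out --targets '[{"x":0,"y":0,"z":0.25,"ax":0,"ay":0,"az":0},{"x":0,"y":0,"z":0.2,"ax":0,"ay":0,"az":0},{"x":0,"y":0,"z":0.1,"ax":0,"ay":0,"az":0},{"x":0,"y":0,"z":0,"ax":0,"ay":0,"az":0}]'

```text
clock: 9.6
ee_pos: [508.1, -167.6, 91.5]
ee_rot: [0.998, 0.059, 0.001, 0.001]
contact_force: [0.0, -0.6, -2.1]
gripper_width: 56.5
```

>>> carry_out --targets '[{"x":0,"y":0,"z":0.1,"ax":0,"ay":0,"az":0},{"x":0,"y":0,"z":0,"ax":0,"ay":0,"az":0}]'

```text
clock: 9.8
ee_pos: [508.1, -167.6, 90.5]
ee_rot: [0.998, 0.059, 0.002, 0.001]
contact_force: [0.4, -0.3, -3.2]
gripper_width: 56.5
```

>>> carry_out --targets '[{"x":0,"y":0,"z":0.1,"ax":0,"ay":0,"az":0},{"x":0,"y":0,"z":0,"ax":0,"ay":0,"az":0}]'

```text
clock: 10.0
ee_pos: [508.4, -168.0, 90.3]
ee_rot: [0.998, 0.059, 0.002, 0.002]
contact_force: [0.2, -0.8, -3.0]
gripper_width: 56.3
```

>>> carry_out --targets '[{"x":0,"y":0,"z":0.1,"ax":0,"ay":0,"az":0},{"x":0,"y":0,"z":0,"ax":0,"ay":0,"az":0}]'

```text
clock: 10.2
ee_pos: [508.6, -168.4, 90.2]
ee_rot: [0.998, 0.059, 0.002, 0.002]
contact_force: [0.0, 0.1, -2.5]
gripper_width: 56.5
```

>>> carry_out --targets '[{"x":-0.1,"y":-0.08,"z":0.2,"ax":0,"ay":0,"az":0},{"x":0,"y":0,"z":0,"ax":0,"ay":0,"az":0}]'

```text
clock: 10.4
ee_pos: [508.7, -168.9, 90.3]
ee_rot: [0.998, 0.059, 0.004, 0.004]
contact_force: [0.1, -0.1, -2.7]
gripper_width: 56.4
```

Run:
```python
from h import *
go(507.4,-167.3,90,6.7)
s=cap('side','side3');cv2.imwrite('pics/s3.png',cv2.resize(s['pixels'][200:400,150:410,::-1],None,fx=3,fy=3))
```

```text
t 10.4 pos [ 508.7 -168.9   90.3] yaw 6.75 tilt [ 0.009 -0.008 -1.   ] w 56.4 F [ 0.1  -0.09 -2.66]
shift now axes cm [-0.11 -0.17  0.03] turn [ 0.009 -0.008  0.001] after turn cm [-0.11 -0.17  0.03]
q [-0.54  0.51  1.66 -0.    0.96 -0.65]
```

View pics/s3.png

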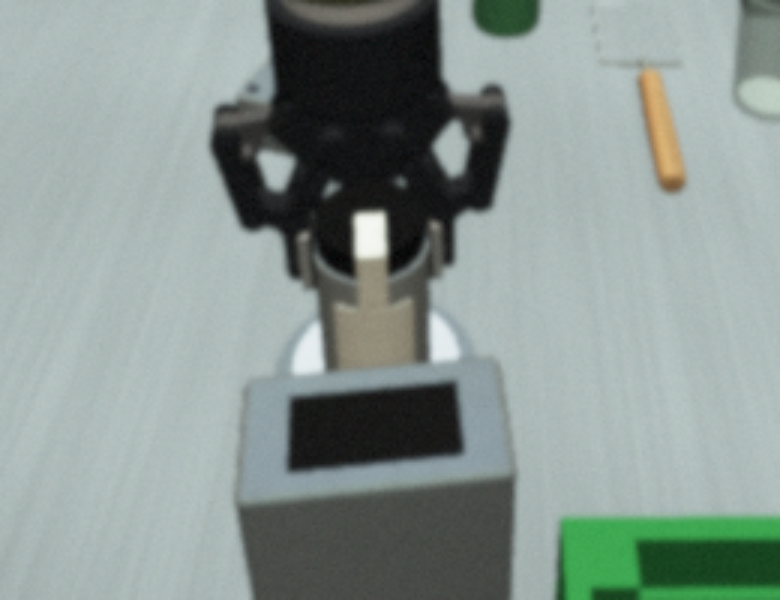

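The canister sits on the plate: z has stalled at 90.3, which puts its foot at about 12. The label and strip at (370,300) face the block. I'll level the tool and release.

>>> carry_out --targets '[{"x":0,"y":0,"z":0,"ax":0.009,"ay":-0.008,"az":0},{"x":0,"y":0,"z":0,"ax":0,"ay":0,"az":0}]'

```text
clock: 10.65
ee_pos: [509.0, -169.0, 90.2]
ee_rot: [0.998, 0.059, 0.0, -0.0]
contact_force: [-0.1, -0.7, 1.5]
gripper_width: 56.3
```

>>> carry_out --targets '[{"x":0,"y":0,"z":0,"ax":0,"ay":0,"az":0},{"x":0,"y":0,"z":0,"ax":0,"ay":0,"az":0},{"x":0,"y":0,"z":0,"ax":0,"ay":0,"az":0},{"x":0,"y":0,"z":0,"ax":0,"ay":0,"az":0},{"x":0,"y":0,"z":0,"ax":0,"ay":0,"az":0},{"x":0,"y":0,"z":0,"ax":0,"ay":0,"az":0},{"x":0,"y":0,"z":0,"ax":0,"ay":0,"az":0},{"x":0,"y":0,"z":0,"ax":0,"ay":0,"az":0}]' --jaw -1

```text
clock: 11.45
ee_pos: [508.7, -168.6, 89.6]
ee_rot: [0.998, 0.059, -0.001, -0.001]
contact_force: [-0.3, 0.4, -0.3]
gripper_width: 85.4
```

Run:
```python
from h import *
go(507.4,-167.3,90,6.7)
```

```text
t 11.45 pos [ 508.7 -168.6   89.6] yaw 6.76 tilt [-0.001  0.002 -1.   ] w 85.4 F [-0.31  0.39 -0.3 ]
shift now axes cm [-0.11 -0.15 -0.04] turn [-0.002  0.001  0.001] after turn cm [-0.11 -0.15 -0.04]
q [-0.54  0.52  1.65  0.    0.98 -0.66]
```

Released cleanly. I'll raise the tool straight up 12 cm and check.

>>> carry_out --targets '[{"x":0,"y":0,"z":-1,"ax":0,"ay":0,"az":0},{"x":0,"y":0,"z":-2,"ax":0,"ay":0,"az":0},{"x":0,"y":0,"z":-2,"ax":0,"ay":0,"az":0},{"x":0,"y":0,"z":-2,"ax":0,"ay":0,"az":0},{"x":0,"y":0,"z":-2,"ax":0,"ay":0,"az":0},{"x":0,"y":0,"z":-2,"ax":0,"ay":0,"az":0},{"x":0,"y":0,"z":-1,"ax":0,"ay":0,"az":0},{"x":0,"y":0,"z":0,"ax":0,"ay":0,"az":0}]'

```text
clock: 12.25
ee_pos: [508.7, -168.7, 218.7]
ee_rot: [0.998, 0.059, 0.0, -0.0]
contact_force: [0.2, 0.1, -1.3]
gripper_width: 85.2
```

Run:
```python
from h import *
go(456.2,42.2,180,6.7)
```

```text
t 12.25 pos [ 508.7 -168.7  218.7] yaw 6.76 tilt [ 0.001  0.001 -1.   ] w 85.2 F [ 0.16  0.13 -1.33]
shift now axes cm [ -2.73 -21.56   3.88] turn [-0.001 -0.001  0.001] after turn cm [ -2.75 -21.56   3.87]
q [-0.54  0.36  1.51  0.    1.27 -0.66]
```

>>> carry_out --targets '[{"x":-0.1,"y":-1,"z":0,"ax":0,"ay":0,"az":0},{"x":-0.3,"y":-2.2,"z":0,"ax":0,"ay":0,"az":0},{"x":-0.3,"y":-2.2,"z":0,"ax":0,"ay":0,"az":0},{"x":-0.3,"y":-2.2,"z":0,"ax":0,"ay":0,"az":0},{"x":-0.3,"y":-2.2,"z":0,"ax":0,"ay":0,"az":0},{"x":-0.3,"y":-2.2,"z":0,"ax":0,"ay":0,"az":0},{"x":-0.3,"y":-2.2,"z":0,"ax":0,"ay":0,"az":0},{"x":-0.3,"y":-2.2,"z":0,"ax":0,"ay":0,"az":0},{"x":-0.3,"y":-2.2,"z":0,"ax":0,"ay":0,"az":0},{"x":-0.1,"y":-1,"z":0,"ax":0,"ay":0,"az":0},{"x":0,"y":0,"z":0,"ax":0,"ay":0,"az":0},{"x":0,"y":0,"z":0,"ax":0,"ay":0,"az":0}]' --jaw 1

```text
clock: 13.45
ee_pos: [450.9, 36.1, 209.1]
ee_rot: [0.998, 0.059, -0.009, -0.004]
contact_force: [0.1, 0.7, -0.0]
gripper_width: 0.2
```

Run:
```python
from h import *
go(456.2,42.2,110,6.7)
d=cap('top','top4');P=world(d);g=d['pixels'].astype(int).sum(2)/3
s=cap('side','side4')
vv,uu=np.mgrid[:400,:640]
m=(uu>370)&(uu<445)&(vv>200)&(vv<290)&(abs(P[...,2]-117)<8)
def c(m,h):
    k=max(cv2.findContours(m.astype(np.uint8),0,2)[0],key=cv2.contourArea); u,r,a=cv2.minAreaRect(k); print(m.sum(),ray(d,*u,h).round(1),[ray(d,*p,h)[:2].round(0).tolist() for p in cv2.boxPoints((u,r,a))], 'circ',ray(d,*cv2.minEnclosingCircle(k)[0],h).round(1))
c(m,117); c(m&(g>140),117)
x=np.hstack([d['pixels'][180:380,270:530],s['pixels'][200:400,150:410]])[:,:,::-1]
cv2.imwrite('pics/m4.png',cv2.resize(x,None,fx=1.5,fy=1.5))
```

```text
t 13.45 pos [450.9  36.1 209.1] yaw 6.81 tilt [-0.018  0.008 -1.   ] w 0.2 F [ 0.07  0.67 -0.01]
shift now axes cm [ 0.77 -0.44  9.9 ] turn [-0.01   0.017  0.002] after turn cm [ 0.6  -0.54  9.91]
q [-0.18  0.2   1.75  0.    1.21 -0.3 ]
637 [ 508.5 -167.7  117. ] [[509.0, -130.0], [546.0, -170.0], [508.0, -206.0], [471.0, -166.0]] circ [ 508.5 -168.7  117. ]
118 [ 509.4 -183.1  117. ] [[515.0, -168.0], [519.0, -197.0], [504.0, -198.0], [500.0, -169.0]] circ [ 510.1 -183.4  117. ]
```

View pics/m4.png

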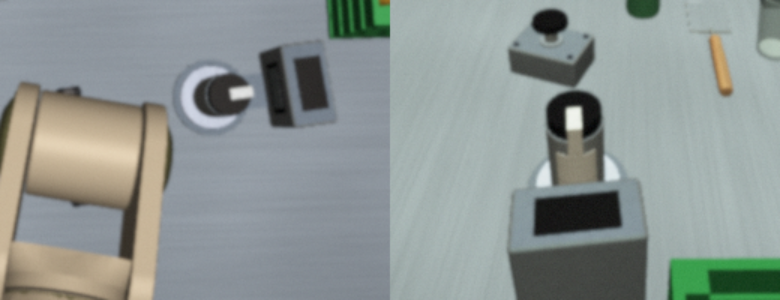

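The canister is on the plate at (508.5, −168), about 1 mm from centre, with the label direction −82° against the reader's −83°. In the left crop the lid is at (222,95) with the strip toward the block. Next is the key.

>>> carry_out --targets '[{"x":0.3,"y":-0.25,"z":1.5,"ax":-0.01,"ay":0.017,"az":0},{"x":0.3,"y":-0.25,"z":2,"ax":0,"ay":0,"az":0},{"x":0,"y":0,"z":2,"ax":0,"ay":0,"az":0},{"x":0,"y":0,"z":1.2,"ax":0,"ay":0,"az":0},{"x":0,"y":0,"z":0.4,"ax":0,"ay":0,"az":0},{"x":0,"y":0,"z":0,"ax":0,"ay":0,"az":0},{"x":0,"y":0,"z":0,"ax":0,"ay":0,"az":0}]'

```text
clock: 14.25
ee_pos: [458.6, 37.0, 136.3]
ee_rot: [0.998, 0.056, 0.002, 0.001]
contact_force: [0.5, -0.3, 0.2]
gripper_width: 0.0
```

Run:
```python
from h import *
go(456.2,42.2,100,6.7)
s=cap('side','side5');cv2.imwrite('pics/s5.png',cv2.resize(s['pixels'][130:270,180:340,::-1],None,fx=4,fy=4))
```

```text
t 14.25 pos [458.6  37.  136.3] yaw 6.36 tilt [ 0.004 -0.002 -1.   ] w 0.0 F [ 0.53 -0.25  0.2 ]
shift now axes cm [-0.2  -0.56  3.63] turn [ 0.002 -0.003 -0.006] after turn cm [-0.18 -0.55  3.63]
q [-0.17  0.3   1.84 -0.    1.   -0.28]
```

View pics/s5.png

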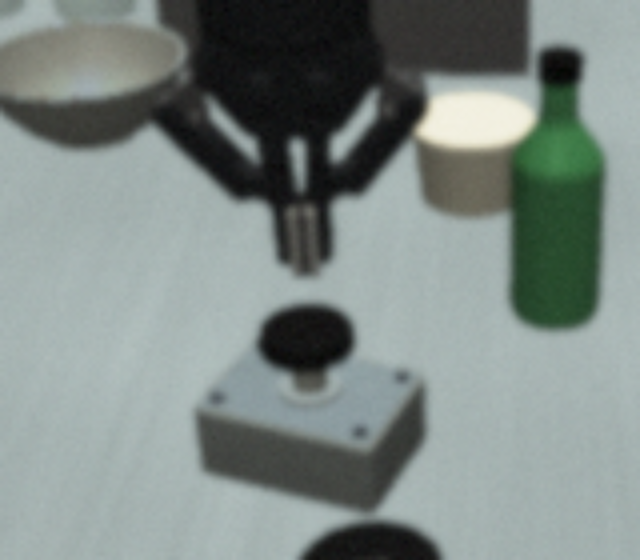

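The closed fingertips at (302,268) sit just above the mushroom head at (307,330), with a gap of about 36 mm.

>>> carry_out --targets '[{"x":-0.1,"y":-0.3,"z":1,"ax":0,"ay":0,"az":0},{"x":-0.1,"y":-0.25,"z":1,"ax":0,"ay":0,"az":0},{"x":0,"y":0,"z":0.3,"ax":0,"ay":0,"az":0},{"x":0,"y":0,"z":0,"ax":0,"ay":0,"az":0},{"x":0,"y":0,"z":0,"ax":0,"ay":0,"az":0}]'

```text
clock: 14.8
ee_pos: [456.3, 42.7, 112.1]
ee_rot: [0.998, 0.056, 0.003, 0.001]
contact_force: [-0.3, -0.0, -1.0]
gripper_width: 0.2
```

>>> carry_out --targets '[{"x":0,"y":0,"z":0.4,"ax":0,"ay":0,"az":0},{"x":0,"y":0,"z":0,"ax":0,"ay":0,"az":0}]'

```text
clock: 15.0
ee_pos: [456.5, 42.6, 108.1]
ee_rot: [0.998, 0.056, 0.003, 0.001]
contact_force: [-0.4, -0.3, -0.3]
gripper_width: 0.2
```

>>> carry_out --targets '[{"x":0,"y":0,"z":0.4,"ax":0,"ay":0,"az":0},{"x":0,"y":0,"z":0,"ax":0,"ay":0,"az":0},{"x":0,"y":0,"z":0,"ax":0,"ay":0,"az":0}]'

```text
clock: 15.3
ee_pos: [456.7, 42.5, 103.9]
ee_rot: [0.998, 0.056, 0.003, 0.001]
contact_force: [-0.1, -0.4, -0.7]
gripper_width: 0.3
```

>>> carry_out --targets '[{"x":0,"y":0,"z":0.3,"ax":0,"ay":0,"az":0},{"x":0,"y":0,"z":0,"ax":0,"ay":0,"az":0},{"x":0,"y":0,"z":0,"ax":0,"ay":0,"az":0}]'

```text
clock: 15.6
ee_pos: [456.8, 42.5, 100.7]
ee_rot: [0.998, 0.056, 0.003, 0.001]
contact_force: [0.7, -0.2, 0.2]
gripper_width: 0.3
```

>>> carry_out --targets '[{"x":0,"y":0,"z":0.3,"ax":0,"ay":0,"az":0},{"x":0,"y":0,"z":0,"ax":0,"ay":0,"az":0},{"x":0,"y":0,"z":0,"ax":0,"ay":0,"az":0}]'

```text
clock: 15.9
ee_pos: [456.9, 42.5, 98.0]
ee_rot: [0.998, 0.056, 0.004, 0.001]
contact_force: [-1.3, 0.5, 3.5]
gripper_width: -0.2
```

>>> carry_out --targets '[{"x":0,"y":0,"z":0.4,"ax":0,"ay":0,"az":0},{"x":0,"y":0,"z":0,"ax":0,"ay":0,"az":0},{"x":0,"y":0,"z":0,"ax":0,"ay":0,"az":0}]'

```text
clock: 16.2
ee_pos: [457.0, 42.5, 94.0]
ee_rot: [0.998, 0.056, 0.004, 0.001]
contact_force: [-1.4, 0.3, 4.0]
gripper_width: 0.0
```

>>> carry_out --targets '[{"x":0,"y":0,"z":0.3,"ax":0,"ay":0,"az":0},{"x":0,"y":0,"z":0,"ax":0,"ay":0,"az":0},{"x":0,"y":0,"z":0,"ax":0,"ay":0,"az":0}]'

```text
clock: 16.5
ee_pos: [457.0, 42.5, 91.3]
ee_rot: [0.998, 0.056, 0.004, 0.001]
contact_force: [-2.0, -0.1, 4.9]
gripper_width: -0.1
```

>>> carry_out --targets '[{"x":0,"y":0,"z":0.3,"ax":0,"ay":0,"az":0},{"x":0,"y":0,"z":0,"ax":0,"ay":0,"az":0},{"x":0,"y":0,"z":0,"ax":0,"ay":0,"az":0}]'

```text
clock: 16.8
ee_pos: [457.1, 42.5, 88.8]
ee_rot: [0.998, 0.056, 0.004, 0.002]
contact_force: [-2.5, -0.6, 6.7]
gripper_width: -0.2
```

>>> carry_out --targets '[{"x":0,"y":0,"z":0,"ax":0,"ay":0,"az":0},{"x":0,"y":0,"z":0,"ax":0,"ay":0,"az":0},{"x":0,"y":0,"z":0,"ax":0,"ay":0,"az":0},{"x":0,"y":0,"z":0,"ax":0,"ay":0,"az":0},{"x":0,"y":0,"z":0,"ax":0,"ay":0,"az":0}]'

```text
clock: 17.3
ee_pos: [457.0, 42.5, 89.7]
ee_rot: [0.998, 0.056, 0.004, 0.002]
contact_force: [-2.2, -0.2, 5.6]
gripper_width: -0.0
```

Run:
```python
from h import *
F=[]
for i in range(4):
    s=cap('side','side6'); o=bot.observe(); F.append(o['contact_force']); print(o['clock'],o['ee_pos'].round(2),o['contact_force'].round(2),o['dq'].round(3))
a=load('side5')['pixels'];x=np.hstack([a[130:270,180:340],s['pixels'][130:270,180:340]])[:,:,::-1]
cv2.imwrite('pics/m6.png',cv2.resize(x,None,fx=2.5,fy=2.5))
# head height from side depth
for n in('side0','side6'):
    d=load(n);P=world(d);g=d['pixels'].max(2)
    vv,uu=np.mgrid[:400,:640]
    m=(abs(P[...,0]-456)<25)&(abs(P[...,1]-42)<25)&(P[...,2]>55)&(P[...,2]<90)&(g<70)&(d['range_z']>0)
    z=P[m][:,2];print(n,m.sum(),np.percentile(z,[5,50,75,90,95]).round(1))
d=cap('top','top6');P=world(d);g=d['pixels'].astype(int).sum(2)/3
m=(uu>370)&(uu<445)&(vv>200)&(vv<290)&(abs(P[...,2]-117)<8);print(m.sum(),P[m].mean(0).round(1))
```

```text
17.35 [457.04  42.48  89.76] [-2.44  0.03  6.78] [ 0.001 -0.     0.002  0.001 -0.001  0.001]
17.4 [457.05  42.47  89.76] [-1.52  0.37  6.38] [-0.001  0.001 -0.    -0.     0.     0.001]
17.45 [457.03  42.47  89.73] [-1.84 -0.27  5.71] [ 0.     0.002  0.001 -0.001  0.001 -0.001]
17.5 [457.03  42.5   89.72] [-1.95  0.07  6.5 ] [ 0.001 -0.001  0.    -0.001  0.001 -0.002]
side0 262 [77.1 82.6 83.1 83.6 83.9]
side6 239 [66.9 72.5 73.5 83.5 86.6]
641 [ 508.3 -168.2  116.4]
```

View pics/m6.png

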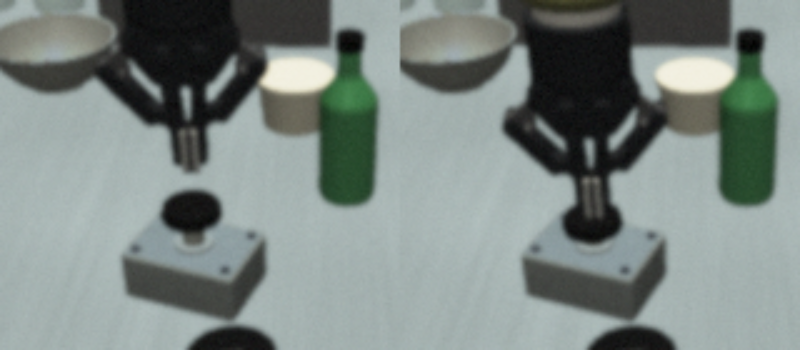

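The right crop shows the fingertips holding the head down at (592,222). Depth puts the head at 72.5 mm, which is about 10.3 mm of travel, and the force is steady at about 6.3 N. The canister has not moved, so I'm handing in.

```bash
python3 -c "
from plant import bot
print(bot.sign_off())"
```

```text
the job is handed in; nothing more can be done
None
```

I stood the canister on the reader's plate with its label facing the window and let go. I then pressed the key about halfway with the closed fingers and handed in while still holding it. The hand-in gave no verdict, so the figures below are my own last measurements.

- **Canister:** it stands upright about 1 mm from the plate's centre, with its label within about 1–2° of the window. The final top view showed it had not moved since release.
- **Key:** depth from the side camera gives about 10.3 mm of travel. The force, about 6.3 N and steady, implies about 11 mm. The two agree within noise, both are inside the 8–16 mm window, and the deepest press was about 12 mm.
- **Set-down:** the force sensor did not clearly show the canister touching the plate. I judged contact from the tool stalling at a height that put the foot at 12 mm, and the lid height afterwards confirmed it was standing on the plate.
- **Other items:** the gripper kept clear of them on every move. The tub and bottle looked unmoved in the last crop, but I did not re-measure the positions of all six.

The clock stood at about 17.6 s of the 51 s allowed, and I viewed 7 pictures. My first two move calls were refused because the rows lacked some keys, so nothing moved then.

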